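# Refit the washed paddle on the mixer's splined drive and hold it down

### The arm

A 6-joint arm with a two-finger parallel gripper is mounted at the origin on the work surface. World frame = base frame: x ahead of the robot, y to its left, z up, the work surface at z = 0. Lengths are in mm, angles in rad, forces in N, time in s.
With the tool pointing down it reaches from about 300 to 775 mm from the base axis. Payload 14.6 kg.
Tool frame: the origin (TCP) lies midway between the tips of the shut fingers; the grasp point (between the pads) lies 19 mm behind it; z points along the fingers, y is the line along which they close (so a half turn about z gives the same grasp; the last joint's range is limited). The gripper opens to 94 mm and grips with 3 to 60 N. Pads are 16 mm wide; open, the fingers measure 119 mm over their backs; the gripper's body (75 mm by 177 mm) begins 78 mm behind the grasp point.
Start: joints at [1.27, 0.3, 1.521, -0, 1.321, -0.067], TCP at [127.42, 535.027, 205.446] pointing down, gripper open.
Joint ranges: [-3.03, 3.03], [-0.79, 2.21], [0.23, 2.52], [-1.04, 4.18], [0, 3.07], [-2.55, 2.55]. Speed limits (rad/s): [2.22, 2.22, 2.57, 3.14, 3.14, 3.14].

### API

Orientations are given as [roll, pitch, yaw] about the fixed x, y, z axes, in that order (R = Rz(yaw) Ry(pitch) Rx(roll)).
In Python, from plant import r gives the robot as it stands. The module is installed in compiled form; this text tells all that it offers.
- The arm moves only by the tool drive_tool, never from a script. Its argument "motion" is a list of rows, each an object of numbers: "tx", "ty", "tz": the shift along the tool's x, y, z scaled (see below); "ax", "ay", "az": the turn, a rotation vector about the tool's x, y, z scaled (see below); "hand": the opening, from -1 (shut) to 1 (fully open). A call has 1 to 20 rows; each row is the pose to reach, as a shift and turn from the pose commanded when the call began, along the tool's axes at that moment; what a row does not reach only later rows make up. The controller multiplies each number of a shift by 20 cm and each number of a turn by 90 degrees. A row lasts 1/12 s, in which the tool goes at most 41.7 mm and 7.16 degrees, less where a joint would pass 70% of its speed; a pose out of reach is approached as far as the arm can. A call with a number of a shift or a turn outside -1 to 1 is refused whole. A call with a gripper value outside its range is refused whole. The fingers move at their own pace and stop on an object; "squeeze" is the grip in N (left out, the last holds). Time passes only in rows, so rows that repeat a pose let the fingers close. It gives the time, the measured TCP pose, the force, the opening and the grip force at its end, in the units of the state.
- r.observe(): the state, without advancing time (a new reading comes with each control period).
- r.snapshot(name): name is "scene" or "top" or "wrist"; returns a dict with "image" (384x512x3 uint8, red, green, blue), "fov_y" (degrees; the focal length in pixels is half the picture's height over the tangent of half this angle, whatever the lens; pixels are square), "cx", "cy" (the principal point, pixels), "dist_coeffs" ([k1, k2, p1, p2, k3] as OpenCV has them; the pictures are not rectified), "R" (3x3) and "t" (3): a world point X has camera coordinates R X + t; the wrist camera has in their place "mount" (4x4, takes a point from camera to tool coordinates, whose origin is the TCP and whose axes are the flange's). Camera axes: x right, y down, z forward; pixel columns grow to the right and rows downward; lengths in mm; the calibration is good to about 2 mm. A picture is of the moment at which its call begins: read the wrist's pose just before it. There is no depth.
- r.close_job(): hands the job in; it is judged then, once.
Trained networks look in a picture, given as the dict that the camera call returned (one of the last four; its "shot" number tells which), for a name from the list of things; names that differ only in an ending like _2 or _b are one class to them, and where a whole thing is asked for, a point or a joint stands for the part that bears it (a point fixed in the world has none). Each returns a list of dicts, best first, with "conf" (0 to 1); they miss things now and then, are a little off and sometimes report something else, mostly with a low value. They report only what shows in the picture. A call takes as long as a camera call. They do not tell look-alikes from the thing itself.
- r.silhouettes(query, picture): "pixels" (384x512 bool, what is visible of it) and "uv" ([column, row] in pixels, amid what is visible of it).
The state is a dict: "time": time; "joints": joint angles; "dq": joint speeds; "tau": joint torques, N m; "tcp_pos": TCP position; "tool_rot": TCP orientation; "force": force on the tool from outside, world axes, zero at the start; "moment": the same for the moment, N m; "width": finger opening in mm; "grip_force": force on a finger pad.
Only numpy, scipy, OpenCV 4.12 (cv2) and the standard library are available. Lean on these libraries where they do the work, as an engineer would, in place of code of your own. Each camera call takes 0.05 s, during which the arm holds its last target. There are 200 camera calls.

### The job

Swing the mixer's wire guard up and back, gently, until it rests open on its stop, then take the blue stirring paddle out of the aluminium tray by its white square knob and put it on the brass drive shaft in the bowl, turning it until the splines mesh. Push it fully home against the spring seat and finish while still holding it pressed all the way down: the seat pushes it up again if you let go. Leave the guard open and all the other things where they are.

Things in the scene. Friction and masses are not known exactly. Their poses are not given: they have to be found in the camera images.
- mixer: Low white countertop mixer, fixed; housing 65 mm high, x -110 to +170, y -105 to +105 mm; on it a steel bowl, rim radius 85 mm, rim 130 mm and inner floor 70 mm above the table. Origin: on the table under the common axis of bowl and drive shaft. The guard's hinge is on the +y side. A grey motor hump 95 mm high stands at x +103 to +163 mm.
- guard (a joint): Angle of the round steel wire guard over the bowl (180 mm across, 0.35 kg): 0 closed and level, 1.72 rad open against its stop, a little past upright, where it stays by its own weight. Short of upright it falls shut when let go. Gently means under 2.5 rad/s.
- guard_handle (a point): Middle of the guard's red handle: a round bar 12 mm thick, 84 mm long between its end posts, parallel to the hinge (mixer x), 45 mm above the wires and 155 mm from the hinge; the guard's free edge lies 33 mm beyond it. The bar can turn between the fingers. Axes turn with the guard; closed they are those of the mixer.
- guard_hinge (a point): Middle of the guard's hinge axis, at mixer (0, +98, 137) mm. The axis runs along mixer x (and this frame's x); opening is a right-hand turn about -x: the free edge, on the mixer's -y side when closed, rises and swings to +y.
- shaft_tip (a point): Top of the upright brass drive shaft, on its axis, 116 mm above the table. Core 16 mm in diameter, top 10 mm tapered to 8 mm. Four flat wings (splines) 5 mm thick reach 14 mm from the axis along +-x and +-y of this frame; their flat tops are 16 mm below this point. z up. The shaft's angle varies; its gearbox holds it up to 1.2 N m.
- seat (a joint): How far the black ring (48 mm across) around the shaft foot is pressed down against its spring: 0 up (its top 32 mm below shaft_tip), 10 mm fully down. It takes about 4.5 N to start and 10.5 N fully down; the paddle's own weight (about 2.2 N) does not press it down.
- paddle: Stirring paddle, 96 mm tall, about 0.22 kg, upright in the tray. Blue hub 43 mm across, 54 mm high; two blades along +-x reach 66 mm out, 3 to 33 mm high. Bore from below 46 mm deep, 18 mm wide, with slots along +-x and +-y for the wings (enter within about 6 degrees, any quarter turn). Origin: centre of the underside, z up; fully home it is 42 mm below shaft_tip.
- paddle_knob (a point): Middle of the paddle's white square knob, 24 x 24 mm and 42 mm high, faces square to the paddle's x and y (so also to the slots), 75 mm above the paddle's origin. This point is 59 mm above shaft_tip when the hub rests unmeshed on the wings, 43 mm when meshed and resting on the raised seat, 33 mm fully home.
- tray: Shallow aluminium tray, 325 x 265 x 35 mm, wall and floor 4 mm, fixed on the table. Origin: centre of the underside; long side along x.
- disc: Steel slicing disc, 100 mm across, 6 mm thick with a black stub 22 mm high, lying in the tray; leave it. Origin: centre of the underside.
- cutlery_cup: Empty steel cup for cutlery, 96 mm across, 130 mm high; leave it. Origin: centre of the underside.
- rinse_bottle: White bottle with yellow cap, 68 mm across, 190 mm high; leave it. Origin: centre of the underside.
- mug: White mug, 80 mm across, 90 mm high; leave it. Origin: centre of the underside.
- tablet_jar: White jar with red lid, 80 mm across, 110 mm high; leave it. Origin: centre of the underside.
There are look-alikes about, which are no part of the job. Several things look just like the paddle: the one meant starts farthest from the robot's base.

How it is judged (in metres and radians):
On the way, in this order (a step that is already met when the one before it is completed fails the run):
1. the guard is open on its stop (value of joint guard above 1.65 rad), for 0.2 s.
2. the paddle is lifted out of the tray (height (world z) of paddle above 0.06 m), for 0.1 s.
3. the paddle is meshed on the shaft and pressed home, held down (value of joint seat above 0.0085 m and z of paddle in the frame of shaft_tip below -0.0395 m and horizontal distance between paddle and shaft_tip below 0.004 m and angle between paddle's own z axis and vertical below 0.08 rad and contact force between the fingers and paddle above 3 N), for 0.5 s.
At the end, for the whole second after the job is handed in: Guard open (over 1.6 rad); paddle meshed on the shaft, upright within 0.08 rad, within 4 mm of the axis, its origin at least 39.5 mm below the shaft tip, seat pressed at least 8.5 of its 10 mm, paddle at rest, fingers still pressing it (over 3 N) (all of step 3 and value of joint guard above 1.6 rad and linear speed of paddle below 0.02 m/s); the arm keeps its last pose, push and grip.
It fails at once if the guard is flung or dropped (over 2.5 rad/s) (velocity of joint guard above 2.5 rad/s or velocity of joint guard below -2.5 rad/s).
It fails at once if another thing is moved more than 30 mm (distance of any of disc, cutlery_cup, rinse_bottle, mug, tablet_jar from where it was at the start of the episode above 0.03 m).
It also fails if it takes over 64 s, if anything falls off the work surface, if the arm or the gripper's body presses on something with over 40 N, if the wrist force passes 120 N, or if a joint passes its speed limit or range.

## Working session

There is one attempt and no reset: what is moved stays moved. The work goes in short steps, Python scripts to look and compute and a tool call to move; the robot and the scene stay as the last step left them, time stands still between calls to the robot, and variables do not carry over. Pictures are saved under pics/ and viewed, at most 10 in all, crops included, and the job is handed in when it is done.

Besides the shell and the picture viewer there is one more tool, called after "Emit:" in YAML: its name, and indented under it one key for each argument. drive_tool: Moves the arm, as the interface text tells. Its arguments: {"type":"object","properties":{"motion":{"type":"array","items":{"type":"object","properties":{"tx":{"type":"number","minimum":-1,"maximum":1},"ty":{"type":"number","minimum":-1,"maximum":1},"tz":{"type":"number","minimum":-1,"maximum":1},"ax":{"type":"number","minimum":-1,"maximum":1},"ay":{"type":"number","minimum":-1,"maximum":1},"az":{"type":"number","minimum":-1,"maximum":1},"hand":{"type":"number"}}}},"squeeze":{"type":"number"}},"required":["motion"]}

```bash
mkdir -p pics; cat > h.py <<'E'
import numpy as np, cv2
from plant import r
from scipy.spatial.transform import Rotation as Ro
def K(p):
    h,w=p["image"].shape[:2]; f=h/2/np.tan(np.radians(p["fov_y"])/2)
    return np.array([[f,0,p["cx"]],[0,f,p["cy"]],[0,0,1.]])
def ext(p,o=None):
    if "R" in p: return np.array(p["R"],float),np.array(p["t"],float)
    M=np.array(p["mount"]); Rt=Ro.from_euler('xyz',o["tool_rot"]).as_matrix(); T=np.eye(4);T[:3,:3]=Rt;T[:3,3]=o["tcp_pos"]
    W=np.linalg.inv(T@M); return W[:3,:3],W[:3,3]
def proj(p,X,o=None):
    R,t=ext(p,o); return cv2.projectPoints(np.array(X,float).reshape(-1,3),cv2.Rodrigues(R)[0],t,K(p),np.array(p["dist_coeffs"],float))[0].reshape(-1,2)
def ray(p,uv,o=None):
    R,t=ext(p,o); n=cv2.undistortPoints(np.array(uv,float).reshape(-1,1,2),K(p),np.array(p["dist_coeffs"],float)).reshape(-1,2)
    d=np.c_[n,np.ones(len(n))]@R; return -R.T@t, d
def atz(p,uv,z,o=None):
    c,d=ray(p,uv,o); return c+d*((z-c[2])/d[:,2])[:,None]
def save(p,n): cv2.imwrite("pics/"+n,p["image"][:,:,::-1])
E
python3 - <<'E'
from h import *
print(r.observe())
for n in ("scene","top"):
    p=r.snapshot(n); save(p,n+".png"); print(n,-np.array(p["R"]).T@np.array(p["t"]))
    for q in ("paddle","paddle_knob","guard_handle","mixer","tray","shaft_tip","guard","disc","mug"):
        try: print(q,[(np.round(d["uv"]).tolist(),round(d["conf"],2),int(d["pixels"].sum())) for d in r.silhouettes(q,p)])
        except Exception as e: print(q,e)
E
```

```text
{'time': 0.0, 'joints': array([ 1.27040811e+00,  3.00468015e-01,  1.52158054e+00, -1.70958963e-05,
        1.32065795e+00, -6.65754483e-02]), 'dq': array([-0.0014167 , -0.00055611,  0.00199656,  0.0004847 , -0.00114772,
        0.00015277]), 'tau': array([ 2.18268862e-03, -5.31809771e+01, -3.52741814e+01,  7.09030358e-02,
        2.42699473e-02, -6.88259024e-05]), 'tcp_pos': array([127.34792947, 534.79486396, 204.88824071]), 'tool_rot': array([-3.14048017e+00, -5.75779662e-05,  2.90778409e+00]), 'force': array([-0.06056492,  0.35717548,  0.23640565]), 'moment': array([-0.00987492, -0.01207412, -0.04221502]), 'grip_force': 0.0, 'width': 93.8014362507285}
scene [1594.50880568  180.38144517 1260.41477583]
paddle [([200.0, 186.0], 0.94, 373), ([201.0, 137.0], 0.72, 277), ([328.0, 167.0], 0.58, 346)]
paddle_knob [([198.0, 185.0], 0.9, 364), ([328.0, 162.0], 0.89, 322), ([198.0, 140.0], 0.64, 248), ([302.0, 201.0], 0.63, 55)]
guard_handle [([300.0, 179.0], 0.59, 574)]
mixer [([300.0, 210.0], 0.86, 5027)]
tray [([184.0, 209.0], 0.68, 5250)]
shaft_tip []
guard [([293.0, 180.0], 0.87, 261), ([108.0, 190.0], 0.25, 803)]
disc [([179.0, 226.0], 0.76, 595)]
mug [([230.0, 260.0], 0.57, 912), ([361.0, 250.0], 0.39, 1286)]
top [ 228.94436589   -3.72773901 1792.2951871 ]
paddle [([193.0, 254.0], 0.61, 144), ([300.0, 203.0], 0.59, 172), ([318.0, 261.0], 0.43, 156)]
paddle_knob [([197.0, 260.0], 0.73, 177), ([325.0, 262.0], 0.7, 180), ([303.0, 203.0], 0.43, 116)]
guard_handle [([197.0, 187.0], 0.81, 308)]
mixer [([214.0, 194.0], 0.68, 3697)]
tray [([313.0, 194.0], 0.73, 4473)]
shaft_tip [([216.0, 191.0], 0.67, 3624)]
guard [([195.0, 184.0], 0.68, 225)]
disc [([315.0, 165.0], 0.94, 432)]
mug [([266.0, 135.0], 0.67, 438)]
```

```bash
python3 - <<'E'
import cv2
a=cv2.imread("pics/scene.png");b=cv2.imread("pics/top.png")
a=cv2.resize(a[110:290,80:400],(800,450),interpolation=cv2.INTER_CUBIC); cv2.imwrite("pics/a.png",a)
b=cv2.resize(b[110:300,140:400],(800,585),interpolation=cv2.INTER_CUBIC); cv2.imwrite("pics/b.png",b)
E
```

```text
(no output)
```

View pics/a.png

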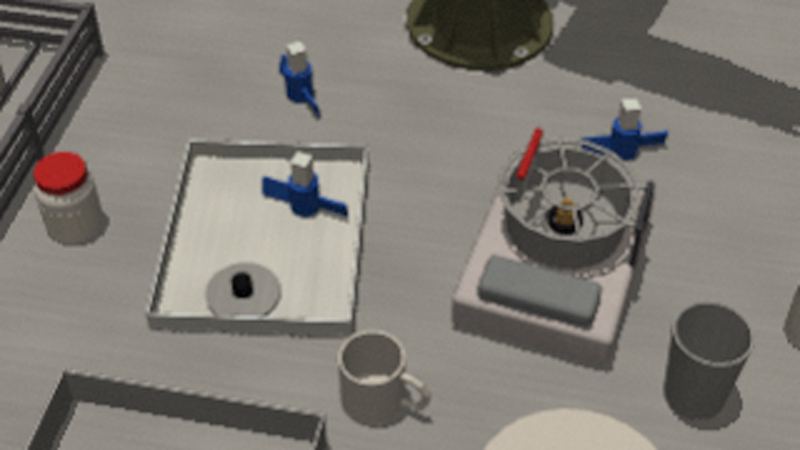

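View pics/b.png

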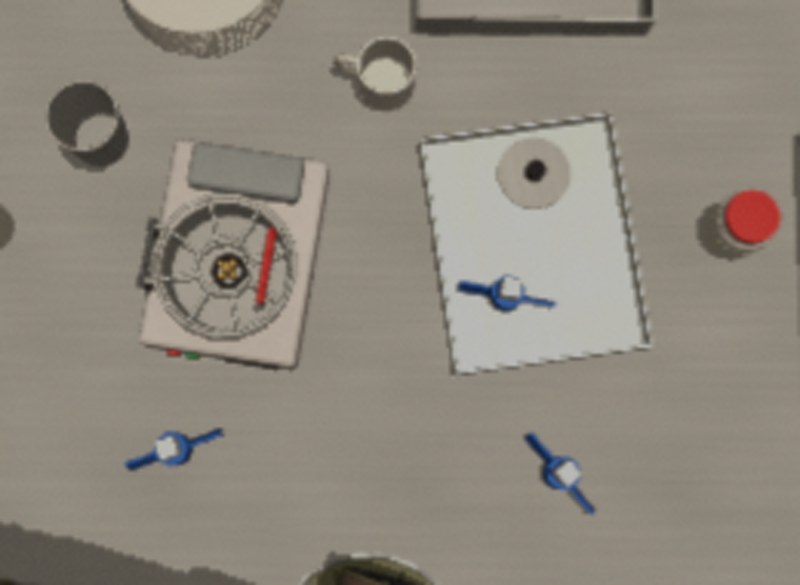

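The candidates for the paddle in the top picture are the one in the tray (302,203), one on the table (197,260) and one on the table (325,262). The tray one is farthest from the base (the base is at the bottom), and it matches the task. The guard is closed, with its red bar at about (226,197) and its hinge on the left (+y). The brass shaft is at about (214,198).

```bash
cat >> h.py <<'E'
def hsv(p): return cv2.cvtColor(p["image"],cv2.COLOR_RGB2HSV)
def tri(pa,ua,pb,ub,oa=None,ob=None):
    A=np.zeros((3,3));b=np.zeros(3);L=[]
    for p,u,o in((pa,ua,oa),(pb,ub,ob)):
        c,d=ray(p,u,o);d=d[0]/np.linalg.norm(d[0]);P=np.eye(3)-np.outer(d,d);A+=P;b+=P@c;L.append((c,P))
    x=np.linalg.solve(A,b); return x,[round(np.linalg.norm(P@(x-c)),1) for c,P in L]
def red(p,box):
    x0,y0,x1,y1=box;H=hsv(p);m=((H[...,0]<8)|(H[...,0]>172))&(H[...,1]>140)&(H[...,2]>70)
    k=np.zeros_like(m);k[y0:y1,x0:x1]=m[y0:y1,x0:x1];ys,xs=np.nonzero(k);q=np.c_[xs,ys].astype(float)
    c=q.mean(0);v=np.linalg.svd(q-c,full_matrices=False)[2][0];s=(q-c)@v
    return c,v,s.min(),s.max(),len(q)
E
python3 - <<'E'
from h import *
s=r.snapshot("scene");t=r.snapshot("top")
a=red(s,(280,155,310,190));b=red(t,(215,175,235,215));print(a,b)
x,e=tri(s,a[0],t,b[0]);print("handle",x,e)
z=182
for k in(2,3): print("end", atz(t,b[0]+b[k]*b[1],z), atz(s,a[0]+a[k]*a[1],z))
print("handle top/scene z182",atz(t,b[0],z),atz(s,a[0],z))
ks=[d["uv"] for d in r.silhouettes("paddle_knob",s)][:3];kt=[d["uv"] for d in r.silhouettes("paddle_knob",t)][:3]
print(ks,kt)
# white knob px near tray paddle in top; brass
H=hsv(t)
m=np.zeros(H.shape[:2],bool); m[190:206,205:222]=True
br=m&(H[...,0]>12)&(H[...,0]<28)&(H[...,1]>110)&(H[...,2]>90)
ys,xs=np.nonzero(br);print("brass",xs.mean(),ys.mean(),len(xs),atz(t,[xs.mean(),ys.mean()],108))
print("pad",atz(t,[[306,204]],79))
E
```

```text
(array([291.2173913 , 171.69565217]), array([-0.38131784,  0.924444  ]), np.float64(-10.786781476230308), np.float64(9.82819720079816), 69) (array([226.18333333, 195.31666667]), array([-0.17663031,  0.98427727]), np.float64(-11.459616108489001), np.float64(12.869559483171285), 60)
handle [481.95431865 130.42849331 175.35480534] [np.float64(0.5), np.float64(0.5)]
end [[524.3999119  122.70061504 182.        ]] [[439.66986409 138.72931237 182.        ]]
end [[432.63955665 136.82611029 182.        ]] [[531.58607823 124.64247785 182.        ]]
handle top/scene z182 [[480.96207794 129.39034875 182.        ]] [[488.68291888 131.21616125 182.        ]]
[[330.4, 163.5], [198.3, 139.9], [199.0, 184.5]] [[320.8, 263.0], [199.0, 258.4]]
brass 213.55555555555554 196.8148148148148 27 [[486.07276955 185.26037124 108.        ]]
pad [[ 464.93317865 -182.93687472   79.        ]]
```

```bash
cat >> h.py <<'E'
def mv(pos,yaw,o=None):
    "row numbers from the present pose to a tool-down pose"
    o=o or r.observe();R0=Ro.from_euler('xyz',o["tool_rot"]);R1=Ro.from_euler('xyz',[np.pi,0,yaw])
    d=R0.inv().apply(np.array(pos)-o["tcp_pos"])/200;a=(R0.inv()*R1).as_rotvec()/(np.pi/2)
    print("t",np.round(d,4),"a",np.round(a,4)); return d,a
E
python3 - <<'E'
from h import *
print(np.round(r.snapshot("wrist")["mount"],3))
mv([470,130,330],2.988)
E
```

```text
[[-0.00000e+00 -9.58000e-01 -2.85000e-01  8.33100e+01]
 [ 1.00000e+00 -0.00000e+00 -0.00000e+00 -1.17000e-01]
 [ 0.00000e+00 -2.85000e-01  9.58000e-01 -1.79217e+02]
 [ 0.00000e+00  0.00000e+00  0.00000e+00  1.00000e+00]]
t [-2.1355 -1.5733 -0.6228] a [-0.    -0.    -0.051]
```

Emit:
drive_tool:
  motion:
    - {"tx": -1, "ty": -0.7, "tz": -0.6, "hand": 0}
    - {"tx": -1, "ty": -0.7, "tz": -0.6, "hand": 0}
    - {"tx": -1, "ty": -0.7, "tz": -0.6, "hand": 0}
    - {"tx": -1, "ty": -0.7, "tz": -0.6, "hand": 0}
    - {"tx": -1, "ty": -0.7, "tz": -0.6, "hand": 0}
    - {"tx": -1, "ty": -0.7, "tz": -0.6, "hand": 0}
    - {"tx": -1, "ty": -0.7, "tz": -0.6, "hand": 0}
    - {"tx": -1, "ty": -0.7, "tz": -0.6, "hand": 0}

```text
$.motion[0]: bad value
```

```bash
python3 -c "
from h import *
o=r.observe();print(o['time'],o['joints'],o['tcp_pos'],o['width']);mv([470,130,330],2.988)"
```

```text
1.25 [ 1.27042507e+00  2.99900102e-01  1.52100899e+00  1.30597396e-05
  1.32072688e+00 -6.66172480e-02] [127.39971668 535.02023867 205.44171977] 94.18844013136618
t [-2.1355 -1.5733 -0.6228] a [-0.    -0.    -0.051]
```

Emit:
drive_tool:
  motion:
    - {"tx": -0.99, "ty": -0.73, "tz": -0.6, "ax": 0, "ay": 0, "az": 0, "hand": 0.1}
    - {"tx": -0.99, "ty": -0.73, "tz": -0.6, "ax": 0, "ay": 0, "az": 0, "hand": 0.1}
    - {"tx": -0.99, "ty": -0.73, "tz": -0.6, "ax": 0, "ay": 0, "az": 0, "hand": 0.1}
    - {"tx": -0.99, "ty": -0.73, "tz": -0.6, "ax": 0, "ay": 0, "az": 0, "hand": 0.1}
    - {"tx": -0.99, "ty": -0.73, "tz": -0.6, "ax": 0, "ay": 0, "az": 0, "hand": 0.1}
    - {"tx": -0.99, "ty": -0.73, "tz": -0.6, "ax": 0, "ay": 0, "az": 0, "hand": 0.1}
    - {"tx": -0.99, "ty": -0.73, "tz": -0.6, "ax": 0, "ay": 0, "az": 0, "hand": 0.1}

```text
time: 1.83
tcp_pos: [287.9, 344.9, 327.7]
tool_rot: [3.139, 0.002, 2.906]
force: [0.4, -0.2, 0.5]
width: 53.1
grip_force: 0.0
```

Emit:
drive_tool:
  motion:
    - {"tx": -0.99, "ty": -0.75, "tz": 0, "ax": 0, "ay": 0, "az": 0.05, "hand": 0.1}
    - {"tx": -0.99, "ty": -0.75, "tz": 0, "ax": 0, "ay": 0, "az": -0.05, "hand": 0.1}
    - {"tx": -0.99, "ty": -0.75, "tz": 0, "ax": 0, "ay": 0, "az": -0.05, "hand": 0.1}
    - {"tx": -0.99, "ty": -0.75, "tz": 0, "ax": 0, "ay": 0, "az": -0.05, "hand": 0.1}
    - {"tx": -0.99, "ty": -0.75, "tz": 0, "ax": 0, "ay": 0, "az": -0.05, "hand": 0.1}
    - {"tx": -0.99, "ty": -0.75, "tz": 0, "ax": 0, "ay": 0, "az": -0.05, "hand": 0.1}
    - {"tx": -0.99, "ty": -0.75, "tz": 0, "ax": 0, "ay": 0, "az": -0.05, "hand": 0.1}
    - {"tx": -0.99, "ty": -0.75, "tz": 0, "ax": 0, "ay": 0, "az": -0.05, "hand": 0.1}

```text
time: 2.5
tcp_pos: [445.0, 153.7, 325.1]
tool_rot: [-3.141, -0.001, 2.983]
force: [-0.0, 0.5, -0.2]
width: 51.7
grip_force: 0.0
```

```bash
python3 - <<'E'
from h import *
o=r.observe();p=r.snapshot("wrist");save(p,"w1.png");print(o["time"],o["tcp_pos"],o["tool_rot"])
a=red(p,(0,0,512,384));print(a)
for k in(2,3):print(atz(p,a[0]+a[k]*a[1],182,o))
print(atz(p,a[0],182,o))
E
```

```text
2.5 [444.95879905 153.74107825 325.09308661] [-3.14125847e+00 -6.30675491e-04  2.98278114e+00]
(array([236.81843972, 207.34042553]), array([-0.43832754,  0.89881531]), np.float64(-121.32186859404503), np.float64(40.91562136452841), 705)
[[362.81939469 212.52691694 182.        ]]
[[518.39608417 106.47883824 182.        ]]
[[474.71929969 136.25404823 182.        ]]
```

View pics/w1.png

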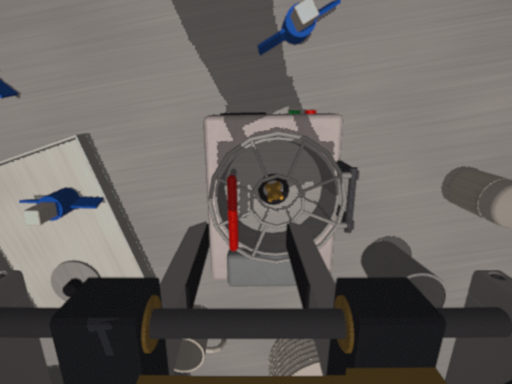

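The wrist view shows the red bar from (232,177) to (235,250), the hinge on the right (350,195) and the brass shaft at (274,190). The tray paddle is at left (60,203).

```bash
python3 - <<'E'
from h import *
o=r.observe();p=r.snapshot("wrist")
a=red(p,(218,160,246,262));print(a)
e=[atz(p,a[0]+a[k]*a[1],185,o)[0] for k in(2,3)];m=(e[0]+e[1])/2
d=e[0]-e[1] if e[0][0]>e[1][0] else e[1]-e[0];print(e,m,np.arctan2(d[1],d[0]))
H=hsv(p);c=p["image"][165:215,250:300]; cv2.imwrite("pics/c.png",cv2.resize(c[:,:,::-1],(500,500),interpolation=cv2.INTER_CUBIC))
B=(H[...,0]>12)&(H[...,0]<28)&(H[...,1]>110)&(H[...,2]>80);B[:165]=0;B[215:]=0;B[:,:250]=0;B[:,300:]=0
ys,xs=np.nonzero(B);print(xs.mean(),ys.mean(),len(xs),atz(p,[xs.mean(),ys.mean()],105,o))
mv([m[0],m[1],163],2.988,o)
E
```

```text
(array([231.27492447, 214.2265861 ]), array([0.03170539, 0.99949726]), np.float64(-38.27949535207041), np.float64(36.84132593335959), 662)
[array([434.69106255, 136.64321868, 185.        ]), array([528.16251257, 123.1537967 , 185.        ])] [481.42678756 129.89850769 185.        ] -0.1433264018168802
273.93939393939394 194.87878787878788 99 [[490.39934956 186.4529058  105.        ]]
t [-0.2041 -0.0951  0.8114] a [ 0.     -0.0003 -0.0022]
```

View pics/c.png

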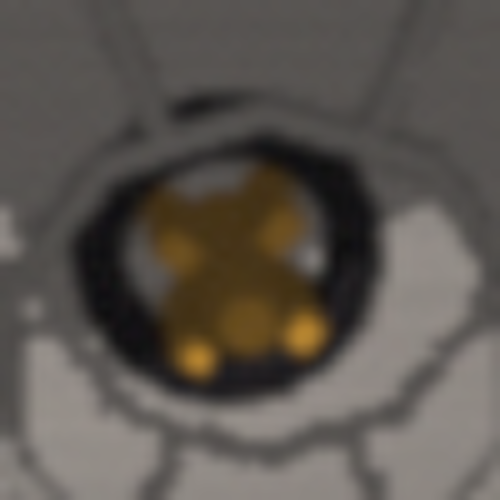

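The bar middle is at (481,130), the mixer yaw is about -0.147 rad, and the shaft is at (490,186). The diagonal brass wings show in the crop. Next I grip the bar.

Emit:
drive_tool:
  motion:
    - {"tx": -0.2, "ty": -0.095, "tz": 0.2, "hand": 0.1, "ax": 0, "ay": 0, "az": 0.001}
    - {"tx": -0.2, "ty": -0.095, "tz": 0.3, "hand": 0.1, "ax": 0, "ay": 0, "az": 0.001}
    - {"tx": -0.2, "ty": -0.095, "tz": 0.5, "hand": 0.1, "ax": 0, "ay": 0, "az": 0.001}
    - {"tx": -0.2, "ty": -0.095, "tz": 0.65, "hand": 0.1, "ax": 0, "ay": 0, "az": 0.001}
    - {"tx": -0.2, "ty": -0.095, "tz": 0.77, "hand": 0.1, "ax": 0, "ay": 0, "az": 0.001}
    - {"tx": -0.2, "ty": -0.095, "tz": 0.81, "hand": 0.1, "ax": 0, "ay": 0, "az": 0.001}
    - {"tx": -0.2, "ty": -0.095, "tz": 0.81, "hand": -0.9, "ax": 0, "ay": 0, "az": 0.001}
    - {"tx": -0.2, "ty": -0.095, "tz": 0.81, "hand": -0.9, "ax": 0, "ay": 0, "az": 0.001}
    - {"tx": -0.2, "ty": -0.095, "tz": 0.81, "hand": -0.9, "ax": 0, "ay": 0, "az": 0.001}
    - {"tx": -0.2, "ty": -0.095, "tz": 0.81, "hand": -0.9, "ax": 0, "ay": 0, "az": 0.001}
    - {"tx": -0.2, "ty": -0.095, "tz": 0.81, "hand": -0.9, "ax": 0, "ay": 0, "az": 0.001}
    - {"tx": -0.2, "ty": -0.095, "tz": 0.81, "hand": -0.9, "ax": 0, "ay": 0, "az": 0.001}
  squeeze: 15

```text
time: 3.6
tcp_pos: [480.9, 130.5, 164.2]
tool_rot: [3.141, 0.001, 2.985]
force: [-0.5, 0.7, -0.1]
width: 15.0
grip_force: 0.0
```

```bash
python3 - <<'E'
from h import *
o=r.observe();print(o)
R=Ro.from_euler('xyz',o["tool_rot"]);P=np.array(o["tcp_pos"]);yw=-0.147
uy=np.array([-np.sin(yw),np.cos(yw),0]);
for t in np.linspace(0,1.76,15)[1:]:
    y=-155*np.cos(t)+45*np.sin(t);z=155*np.sin(t)+45*np.cos(t)
    d=(y+155)*uy+np.array([0,0,z-45]);print(round(t,2),np.round(R.inv().apply(d)/200,3))
E
```

```text
{'time': 3.6, 'joints': array([ 1.91376718e-01,  2.23963179e-01,  1.71697186e+00,  2.16519310e-05,
        1.19948566e+00, -1.22252680e+00]), 'dq': array([-0.00235086,  0.00487443,  0.00278898, -0.00092406, -0.0014488 ,
        0.00017004]), 'tau': array([ 9.48543451e-02, -4.70917404e+01, -3.36195302e+01,  1.17600686e-02,
        8.45965720e-02,  2.55006067e-03]), 'tcp_pos': array([480.89375461, 130.45831672, 164.15983825]), 'tool_rot': array([3.14117372e+00, 1.09470748e-03, 2.98469177e+00]), 'force': array([-0.45296229,  0.72321983, -0.06700405]), 'moment': array([0.07846018, 0.02055344, 0.04614853]), 'grip_force': 0.0, 'width': 14.96306967927386}
0.13 [ 0.     0.034 -0.095]
0.25 [ 0.001  0.08  -0.186]
0.38 [ 0.001  0.137 -0.27 ]
0.5 [ 0.002  0.205 -0.346]
0.63 [ 0.002  0.281 -0.413]
0.75 [ 0.003  0.364 -0.47 ]
0.88 [ 0.004  0.455 -0.515]
1.01 [ 0.005  0.55  -0.55 ]
1.13 [ 0.006  0.649 -0.572]
1.26 [ 0.007  0.75  -0.581]
1.38 [ 0.008  0.851 -0.578]
1.51 [ 0.009  0.952 -0.562]
1.63 [ 0.01   1.049 -0.534]
1.76 [ 0.011  1.142 -0.493]
```

Emit:
drive_tool:
  motion:
    - {"tx": 0, "ty": 0, "tz": 0, "ax": 0, "ay": 0, "az": 0, "hand": -0.95}
    - {"tx": 0, "ty": 0, "tz": 0, "ax": 0, "ay": 0, "az": 0, "hand": -0.95}
    - {"tx": 0, "ty": 0, "tz": 0, "ax": 0, "ay": 0, "az": 0, "hand": -0.95}
    - {"tx": 0, "ty": 0.015, "tz": -0.048, "ax": 0, "ay": 0, "az": 0, "hand": -0.95}
    - {"tx": 0, "ty": 0.034, "tz": -0.095, "ax": 0, "ay": 0, "az": 0, "hand": -0.95}
    - {"tx": 0, "ty": 0.056, "tz": -0.142, "ax": 0, "ay": 0, "az": 0, "hand": -0.95}
    - {"tx": 0, "ty": 0.08, "tz": -0.186, "ax": 0, "ay": 0, "az": 0, "hand": -0.95}
    - {"tx": 0, "ty": 0.107, "tz": -0.229, "ax": 0, "ay": 0, "az": 0, "hand": -0.95}
    - {"tx": 0, "ty": 0.137, "tz": -0.27, "ax": 0, "ay": 0, "az": 0, "hand": -0.95}
    - {"tx": 0, "ty": 0.17, "tz": -0.309, "ax": 0, "ay": 0, "az": 0, "hand": -0.95}
    - {"tx": 0.002, "ty": 0.205, "tz": -0.346, "ax": 0, "ay": 0, "az": 0, "hand": -0.95}
    - {"tx": 0.002, "ty": 0.242, "tz": -0.381, "ax": 0, "ay": 0, "az": 0, "hand": -0.95}
    - {"tx": 0.002, "ty": 0.281, "tz": -0.413, "ax": 0, "ay": 0, "az": 0, "hand": -0.95}
    - {"tx": 0.002, "ty": 0.322, "tz": -0.443, "ax": 0, "ay": 0, "az": 0, "hand": -0.95}
    - {"tx": 0.003, "ty": 0.364, "tz": -0.47, "ax": 0, "ay": 0, "az": 0, "hand": -0.95}
    - {"tx": 0.003, "ty": 0.409, "tz": -0.494, "ax": 0, "ay": 0, "az": 0, "hand": -0.95}
    - {"tx": 0.004, "ty": 0.455, "tz": -0.515, "ax": 0, "ay": 0, "az": 0, "hand": -0.95}
  squeeze: 15

```text
time: 5.02
tcp_pos: [494.5, 219.8, 268.3]
tool_rot: [-3.141, 0.002, 2.984]
force: [-1.8, -7.4, 8.6]
width: 11.6
grip_force: 15.0
```

Emit:
drive_tool:
  motion:
    - {"tx": 0, "ty": 0.04, "tz": -0.028, "ax": 0, "ay": 0, "az": 0, "hand": -0.95}
    - {"tx": 0, "ty": 0.09, "tz": -0.047, "ax": 0, "ay": 0, "az": 0, "hand": -0.95}
    - {"tx": 0.001, "ty": 0.14, "tz": -0.059, "ax": 0, "ay": 0, "az": 0, "hand": -0.95}
    - {"tx": 0.001, "ty": 0.19, "tz": -0.069, "ax": 0, "ay": 0, "az": 0, "hand": -0.95}
    - {"tx": 0.002, "ty": 0.24, "tz": -0.075, "ax": 0, "ay": 0, "az": 0, "hand": -0.95}
    - {"tx": 0.002, "ty": 0.29, "tz": -0.079, "ax": 0, "ay": 0, "az": 0, "hand": -0.95}
    - {"tx": 0.003, "ty": 0.34, "tz": -0.08, "ax": 0, "ay": 0, "az": 0, "hand": -0.95}
    - {"tx": 0.004, "ty": 0.39, "tz": -0.078, "ax": 0, "ay": 0, "az": 0, "hand": -0.95}
    - {"tx": 0.004, "ty": 0.44, "tz": -0.072, "ax": 0, "ay": 0, "az": 0, "hand": -0.95}
    - {"tx": 0.005, "ty": 0.49, "tz": -0.062, "ax": 0, "ay": 0, "az": 0, "hand": -0.95}
    - {"tx": 0.005, "ty": 0.54, "tz": -0.048, "ax": 0, "ay": 0, "az": 0, "hand": -0.95}
    - {"tx": 0.006, "ty": 0.59, "tz": -0.033, "ax": 0, "ay": 0, "az": 0, "hand": -0.95}
    - {"tx": 0.006, "ty": 0.62, "tz": -0.021, "ax": 0, "ay": 0, "az": 0, "hand": -0.95}
    - {"tx": 0.006, "ty": 0.64, "tz": -0.013, "ax": 0, "ay": 0, "az": 0, "hand": -0.95}
    - {"tx": 0.006, "ty": 0.65, "tz": -0.008, "ax": 0, "ay": 0, "az": 0, "hand": -0.95}

```text
time: 6.27
tcp_pos: [513.0, 349.7, 267.6]
tool_rot: [-3.142, -0.001, 2.985]
force: [-0.1, 0.1, 1.9]
width: 11.4
grip_force: 15.0
```

```bash
python3 - <<'E'
from h import *
o=r.observe();P=np.array(o["tcp_pos"])+[0,0,19];yw=-.147
uy=np.array([-np.sin(yw),np.cos(yw)]);h=np.array([489.8,186.3])+98*uy
y=(P[:2]-h)@uy;z=P[2]-137;print(P,o["force"],o["joints"],"theta",np.pi-np.arctan2(z,y)-np.arctan2(45,155),np.hypot(y,z),"R0",np.hypot(155,45))
E
```

```text
[513.02947279 349.67032689 286.56616503] [-0.14162227  0.10835931  1.93134455] [ 5.39097834e-01  4.27558200e-01  1.20628341e+00  3.98039257e-04
  1.50831858e+00 -8.75412499e-01] theta 1.7094596660475463 163.89169349115753 R0 161.40012391568973
```

Emit:
drive_tool:
  motion:
    - {"tx": 0, "ty": 0.015, "tz": 0.006, "ax": 0, "ay": 0, "az": 0, "hand": -0.95}
    - {"tx": 0, "ty": 0.025, "tz": 0.01, "ax": 0, "ay": 0, "az": 0, "hand": -0.95}
    - {"tx": 0, "ty": 0.025, "tz": 0.01, "ax": 0, "ay": 0, "az": 0, "hand": -0.95}

```text
time: 6.52
tcp_pos: [513.4, 350.7, 267.2]
tool_rot: [-3.135, -0.001, 2.983]
force: [-13.8, -27.6, 14.5]
width: 12.1
grip_force: 14.9
```

Emit:
drive_tool:
  motion:
    - {"tx": 0, "ty": -0.02, "tz": -0.008, "ax": 0, "ay": 0, "az": 0, "hand": -0.95}
    - {"tx": 0, "ty": -0.02, "tz": -0.008, "ax": 0, "ay": 0, "az": 0, "hand": -0.36}
    - {"tx": 0, "ty": -0.02, "tz": -0.008, "ax": 0, "ay": 0, "az": 0, "hand": -0.36}
    - {"tx": 0, "ty": -0.02, "tz": -0.008, "ax": 0, "ay": 0, "az": 0, "hand": -0.36}
    - {"tx": 0, "ty": -0.02, "tz": -0.008, "ax": 0, "ay": 0, "az": 0, "hand": -0.36}
    - {"tx": 0, "ty": -0.02, "tz": -0.1, "ax": 0, "ay": 0, "az": 0, "hand": -0.36}
    - {"tx": 0, "ty": -0.02, "tz": -0.25, "ax": 0, "ay": 0, "az": 0, "hand": -0.36}
    - {"tx": 0, "ty": -0.02, "tz": -0.42, "ax": 0, "ay": 0, "az": 0, "hand": -0.36}
    - {"tx": 0, "ty": -0.02, "tz": -0.5, "ax": 0, "ay": 0, "az": 0, "hand": -0.36}
    - {"tx": 0, "ty": -0.02, "tz": -0.5, "ax": 0, "ay": 0, "az": 0, "hand": -0.36}

```text
time: 7.35
tcp_pos: [513.8, 350.5, 370.3]
tool_rot: [3.137, 0.005, 2.985]
force: [0.7, 0.2, 0.9]
width: 30.2
grip_force: 0.0
```

```bash
python3 - <<'E'
from h import *
o=r.observe();print(o["joints"]);p=r.snapshot("scene");a=red(p,(280,100,370,200));print(a[0],a[4])
print("pred open",proj(p,[[514,350,285],[481,130,182]]))
mv([480,185,320],2.988); mv([462,-180,300],2.988)
E
```

```text
[ 5.39752340e-01  4.14496352e-01  9.95176678e-01  1.00796865e-04
  1.72548491e+00 -8.74486000e-01]
[366.68421053 164.59649123] 57
pred open [[366.12252728 163.2680409 ]
 [291.13528144 169.99971542]]
t [ 0.0375 -0.8432  0.2351] a [ 0.0012  0.0014 -0.0019]
t [-0.158  -2.6601  0.332 ] a [ 0.0012  0.0014 -0.0019]
```

Emit:
drive_tool:
  motion:
    - {"tx": 0.1, "ty": -0.3, "tz": 0, "ax": 0, "ay": 0, "az": 0, "hand": 0.2}
    - {"tx": 0.137, "ty": -0.5, "tz": 0, "ax": 0, "ay": 0, "az": 0, "hand": 0.2}
    - {"tx": 0.137, "ty": -0.7, "tz": 0, "ax": 0, "ay": 0, "az": 0, "hand": 0.2}
    - {"tx": 0.137, "ty": -0.86, "tz": 0.1, "ax": 0, "ay": 0, "az": 0, "hand": 0.2}
    - {"tx": 0.137, "ty": -0.86, "tz": 0.3, "ax": 0, "ay": 0, "az": 0, "hand": 0.2}
    - {"tx": 0.137, "ty": -0.86, "tz": 0.5, "ax": 0, "ay": 0, "az": 0, "hand": 0.2}
    - {"tx": 0.137, "ty": -0.86, "tz": 0.7, "ax": 0, "ay": 0, "az": 0, "hand": 0.2}
    - {"tx": 0.137, "ty": -0.86, "tz": 0.7, "ax": 0, "ay": 0, "az": 0, "hand": 0.2}
    - {"tx": 0.137, "ty": -0.86, "tz": 0.7, "ax": 0, "ay": 0, "az": 0, "hand": 0.2}

```text
time: 8.15
tcp_pos: [458.5, 184.2, 224.8]
tool_rot: [-3.14, -0.004, 2.985]
force: [-0.1, 0.0, 1.3]
width: 56.2
grip_force: 0.0
```

```bash
python3 - <<'E'
from h import *
o=r.observe();p=r.snapshot("wrist");print(o["tcp_pos"],o["tool_rot"])
np.savez("w2.npz",o=np.r_[o["tcp_pos"],o["tool_rot"]],**{k:p[k] for k in("image","fov_y","cx","cy","dist_coeffs","mount")})
q=proj(p,[[489.8,186.3,100]],o)[0];print(q);x,y=map(int,q)
c=p["image"][y-40:y+40,x-40:x+40]; cv2.imwrite("pics/c2.png",cv2.resize(c[:,:,::-1],(560,560),interpolation=cv2.INTER_CUBIC))
E
```

```text
[458.54323222 184.16095394 224.77537805] [-3.13960528 -0.00402498  2.98482307]
[253.92864599 211.91003204]
```

View pics/c2.png

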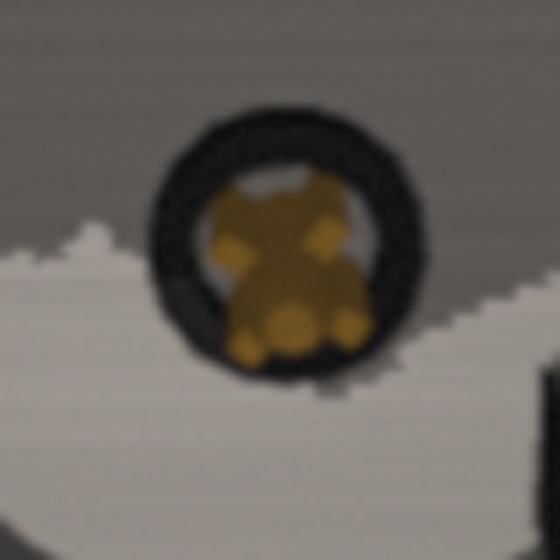

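The crop shows the brass tip at crop (292,328). The four wing tops are at (235,253), (325,238), (350,327) and (248,347), and the seat ring is black.

```bash
python3 - <<'E'
from h import *
f=np.load("w2.npz");p={k:f[k] for k in f.files};p["fov_y"]=float(p["fov_y"]);o={"tcp_pos":f["o"][:3],"tool_rot":f["o"][3:]}
cr=lambda q:np.array(q)/7-.43+[213,171]
print("tip",atz(p,cr([[292,328]]),116,o))
w=atz(p,cr([[235,253],[325,238],[350,327],[248,347]]),100,o)[:,:2];print(w)
c=(w.mean(0));print(c,"rad",np.linalg.norm(w-c,axis=1))
print("ang",np.degrees(np.arctan2(*(w-c)[:,::-1].T))%90, np.degrees(np.arctan2(*(w[2]-w[0])[::-1]))%90,np.degrees(np.arctan2(*(w[3]-w[1])[::-1]))%90)
# fit: bright brass mask vs model wing tops + tip disc
im=cv2.cvtColor(p["image"],cv2.COLOR_RGB2HSV);m=(im[...,0]>12)&(im[...,0]<28)&(im[...,1]>110)&(im[...,2]>60)
m[:175]=0;m[230:]=0;m[:,:230]=0;m[:,275:]=0
S=8
def render(x,y,a):
    M=np.zeros((60*S,60*S),np.uint8)
    def poly(P):
        q=(proj(p,P,o)-[225,175]+.5)*S;cv2.fillConvexPoly(M,cv2.convexHull(np.round(q).astype(np.int32)),255)
    C=np.array([x,y,0])
    for k in range(4):
        R=Ro.from_euler('z',a+k*np.pi/2).as_matrix()
        poly([C+R@[r_,s,z] for r_ in(0,14) for s in(-2.5,2.5) for z in(74,100)])
    t=np.linspace(0,2*np.pi,24)
    poly([C+[r_*np.cos(u),r_*np.sin(u),z] for r_,z in((8,74),(8,106),(4,116)) for u in t])
    return cv2.resize(M,(60,60),interpolation=cv2.INTER_AREA)/255.
T=m[175:235,225:285].astype(float)
from scipy.optimize import minimize
for mask in (T,):
    best=min((minimize(lambda v:((cv2.GaussianBlur(render(*v[:2],v[2]/20)-mask,(0,0),.8))**2).sum(),[c[0],c[1],a0*20],method="Nelder-Mead",options=dict(initial_simplex=np.array([[c[0],c[1],a0*20],[c[0]+3,c[1],a0*20],[c[0],c[1]+3,a0*20],[c[0],c[1],a0*20+4]]))) for a0 in np.radians([0,22,45,67])),key=lambda s:s.fun)
    print(best.x[:2],np.degrees(best.x[2]/20)%90,best.fun,mask.sum())
E
```

```text
tip [[490.10467701 186.31569906 116.        ]]
[[482.38282243 178.6783707 ]
 [482.11551651 193.14479132]
 [497.65770708 194.92087161]
 [498.51716624 178.22625006]]
[490.16830307 186.24257092] rad [10.85499119 10.60603685 11.46316166 11.57432143]
ang [44.17408346 49.39939474 49.20569136 46.16409623] 46.758487221381515 47.71110819786981
[490.52848803 186.02513273] 48.14830388807603 3.31604583813783 442.0
```

Emit:
drive_tool:
  motion:
    - {"tx": -0.02, "ty": -0.2, "tz": -0.1, "ax": 0, "ay": 0, "az": 0, "hand": 0.2}
    - {"tx": -0.075, "ty": -0.93, "tz": -0.1, "ax": 0, "ay": 0, "az": 0, "hand": 0.2}
    - {"tx": -0.075, "ty": -0.93, "tz": -0.1, "ax": 0, "ay": 0, "az": 0, "hand": 0.2}
    - {"tx": -0.075, "ty": -0.93, "tz": -0.1, "ax": 0, "ay": 0, "az": 0, "hand": 0.2}
    - {"tx": -0.075, "ty": -0.93, "tz": -0.1, "ax": 0, "ay": 0, "az": 0, "hand": 0.2}
    - {"tx": -0.075, "ty": -0.93, "tz": -0.1, "ax": 0, "ay": 0, "az": 0, "hand": 0.2}

```text
time: 8.7
tcp_pos: [445.8, -5.0, 249.0]
tool_rot: [-3.141, 0.004, 2.982]
force: [0.5, 0.8, 0.6]
width: 56.2
grip_force: 0.0
```

Emit:
drive_tool:
  motion:
    - {"tx": -0.075, "ty": -0.92, "tz": 0.1, "ax": 0, "ay": 0, "az": 0, "hand": 0.2}
    - {"tx": -0.075, "ty": -0.92, "tz": 0.1, "ax": 0, "ay": 0, "az": 0, "hand": 0.2}
    - {"tx": -0.075, "ty": -0.92, "tz": 0.1, "ax": 0, "ay": 0, "az": 0, "hand": 0.2}
    - {"tx": -0.075, "ty": -0.92, "tz": 0.1, "ax": 0, "ay": 0, "az": 0, "hand": 0.2}
    - {"tx": -0.075, "ty": -0.92, "tz": 0.1, "ax": 0, "ay": 0, "az": 0, "hand": 0.2}
    - {"tx": -0.075, "ty": -0.92, "tz": 0.1, "ax": 0, "ay": 0, "az": 0, "hand": 0.2}
    - {"tx": -0.075, "ty": -0.92, "tz": 0.1, "ax": 0, "ay": 0, "az": 0, "hand": 0.2}
    - {"tx": -0.075, "ty": -0.92, "tz": 0.1, "ax": 0, "ay": 0, "az": 0, "hand": 0.2}

```text
time: 9.37
tcp_pos: [432.0, -185.1, 227.4]
tool_rot: [-3.141, 0.002, 2.985]
force: [-0.1, 0.6, -0.3]
width: 56.0
grip_force: 0.0
```

```bash
python3 - <<'E'
from h import *
o=r.observe();p=r.snapshot("wrist");print(o["time"],o["tcp_pos"],o["tool_rot"],o["joints"])
np.savez("w3.npz",o=np.r_[o["tcp_pos"],o["tool_rot"]],**{k:p[k] for k in("image","fov_y","cx","cy","dist_coeffs","mount")})
print([(d["uv"],d["conf"],d["pixels"].sum()) for d in r.silhouettes("paddle_knob",p)])
H=hsv(p);b=(H[...,0]>105)&(H[...,0]<130)&(H[...,1]>140)
n,l,s,cc=cv2.connectedComponentsWithStats(b.astype(np.uint8));print([(s[i].tolist()) for i in range(1,n) if s[i][4]>60])
q=proj(p,[[465,-183,79]],o)[0];print(q);x,y=map(int,q)
c=p["image"][max(y-75,0):y+75,max(x-100,0):x+100];print(c.shape); cv2.imwrite("pics/c3.png",cv2.resize(c[:,:,::-1],None,fx=4,fy=4,interpolation=cv2.INTER_CUBIC))
E
```

```text
9.3667 [ 432.03749572 -185.09197685  227.44645267] [-3.14118403e+00  1.88519508e-03  2.98544523e+00] [-4.82835280e-01  1.01045797e-01  1.70752912e+00  2.24380226e-04
  1.33110112e+00 -1.89753686e+00]
[([256.8, 194.7], 0.73, np.int64(1961))]
[[140, 0, 73, 58, 1163], [207, 179, 96, 36, 1012]]
[253.49962536 205.58233226]
(150, 200, 3)
```

View pics/c3.png

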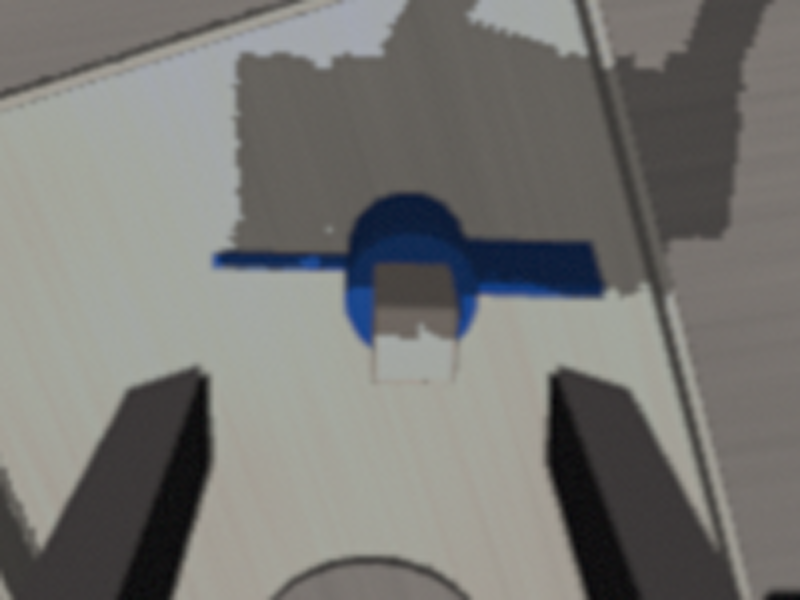

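The crop shows the tray paddle upright. The top corners of its knob are at crop (373,305), (459,307), (456,382) and (373,382), nearly square to the fingers, and its blades run left to right.

```bash
python3 - <<'E'
from h import *
f=np.load("w3.npz");p={k:f[k] for k in f.files};p["fov_y"]=float(p["fov_y"]);o={"tcp_pos":f["o"][:3],"tool_rot":f["o"][3:]}
cr=lambda q:np.array(q)/4-.4+[153,130]
w=atz(p,cr([[373,305],[459,307],[456,382],[373,382]]),100,o)[:,:2];print(w,w.mean(0))
for i,j in((0,1),(3,2)):print(np.degrees(np.arctan2(*(w[j]-w[i])[::-1]))%90)
for i,j in((0,3),(1,2)):print(np.degrees(np.arctan2(*(w[j]-w[i])[::-1]))%90,np.linalg.norm(w[i]-w[j]))
# blade direction: bottom lower edges on both ends, z~37 top edge
b=atz(p,cr([[215,258],[595,243],[602,295],[212,268]]),37,o);print(b, np.degrees(np.arctan2(*(b[1]-b[0])[:2][::-1]))%180)
E
```

```text
[[ 456.56998025 -190.81176866]
 [ 460.90021341 -167.11102696]
 [ 483.28872161 -171.04411504]
 [ 479.60173104 -194.47300344]] [ 470.09016158 -180.85997853]
79.64600161674994
81.05674209558319
80.96757147142262 23.320938757886193
80.03626586081467 22.73135458353625
[[ 454.01431009 -244.09279319   37.        ]
 [ 468.51210139 -118.37780747   37.        ]
 [ 487.06836433 -117.92020943   37.        ]
 [ 457.29384491 -245.76925259   37.        ]] 83.42155637677094
```

Emit:
drive_tool:
  motion:
    - {"tx": -0.185, "ty": 0.05, "tz": 0.1, "ax": 0, "ay": 0, "az": 0, "hand": 0.2}
    - {"tx": -0.185, "ty": 0.05, "tz": 0.3, "ax": 0, "ay": 0, "az": 0, "hand": 0.2}
    - {"tx": -0.185, "ty": 0.05, "tz": 0.5, "ax": 0, "ay": 0, "az": 0, "hand": 0.2}
    - {"tx": -0.185, "ty": 0.05, "tz": 0.65, "ax": 0, "ay": 0, "az": 0, "hand": 0.2}
    - {"tx": -0.185, "ty": 0.05, "tz": 0.76, "ax": 0, "ay": 0, "az": 0, "hand": 0.2}
    - {"tx": -0.185, "ty": 0.05, "tz": 0.81, "ax": 0, "ay": 0, "az": 0, "hand": 0.2}
    - {"tx": -0.185, "ty": 0.05, "tz": 0.81, "ax": 0, "ay": 0, "az": 0, "hand": 0.2}
    - {"tx": -0.185, "ty": 0.05, "tz": 0.81, "ax": 0, "ay": 0, "az": 0, "hand": -0.8}
    - {"tx": -0.185, "ty": 0.05, "tz": 0.81, "ax": 0, "ay": 0, "az": 0, "hand": -0.8}
    - {"tx": -0.185, "ty": 0.05, "tz": 0.81, "ax": 0, "ay": 0, "az": 0, "hand": -0.8}
    - {"tx": -0.185, "ty": 0.05, "tz": 0.81, "ax": 0, "ay": 0, "az": 0, "hand": -0.8}
    - {"tx": -0.185, "ty": 0.05, "tz": 0.81, "ax": 0, "ay": 0, "az": 0, "hand": -0.8}
    - {"tx": -0.185, "ty": 0.05, "tz": 0.81, "ax": 0, "ay": 0, "az": 0, "hand": -0.8}
    - {"tx": -0.185, "ty": 0.05, "tz": 0.81, "ax": 0, "ay": 0, "az": 0, "hand": -0.8}
    - {"tx": -0.185, "ty": 0.05, "tz": 0.81, "ax": 0, "ay": 0, "az": 0, "hand": -0.8}
    - {"tx": -0.185, "ty": 0.05, "tz": 0.81, "ax": 0, "ay": 0, "az": 0, "hand": -0.8}
  squeeze: 50

```text
time: 10.8
tcp_pos: [469.7, -181.8, 64.7]
tool_rot: [-3.141, 0.001, 2.985]
force: [-0.7, 0.7, 6.5]
width: 23.6
grip_force: 49.9
```

Emit:
drive_tool:
  motion:
    - {"tx": 0, "ty": 0, "tz": -0.1, "ax": 0, "ay": 0, "az": 0, "hand": -0.8}
    - {"tx": 0, "ty": 0, "tz": -0.25, "ax": 0, "ay": 0, "az": 0, "hand": -0.8}
    - {"tx": 0, "ty": 0, "tz": -0.4, "ax": 0, "ay": 0, "az": 0, "hand": -0.8}
    - {"tx": 0, "ty": 0, "tz": -0.55, "ax": 0, "ay": 0, "az": 0.05, "hand": -0.8}
    - {"tx": 0, "ty": 0, "tz": -0.7, "ax": 0, "ay": 0, "az": 0.11, "hand": -0.8}
    - {"tx": 0, "ty": 0.1, "tz": -0.85, "ax": 0, "ay": 0, "az": 0.17, "hand": -0.8}
    - {"tx": 0, "ty": 0.25, "tz": -0.88, "ax": 0, "ay": 0, "az": 0.23, "hand": -0.8}
    - {"tx": 0, "ty": 0.4, "tz": -0.88, "ax": 0, "ay": 0, "az": 0.29, "hand": -0.8}
    - {"tx": 0, "ty": 0.55, "tz": -0.88, "ax": 0, "ay": 0, "az": 0.34, "hand": -0.8}
    - {"tx": 0, "ty": 0.7, "tz": -0.88, "ax": 0, "ay": 0, "az": 0.372, "hand": -0.8}
    - {"tx": 0, "ty": 0.85, "tz": -0.88, "ax": 0, "ay": 0, "az": 0.372, "hand": -0.8}
    - {"tx": 0, "ty": 0.95, "tz": -0.88, "ax": 0, "ay": 0, "az": 0.372, "hand": -0.8}
    - {"tx": 0, "ty": 0.95, "tz": -0.88, "ax": 0, "ay": 0, "az": 0.372, "hand": -0.8}

```text
time: 11.88
tcp_pos: [499.0, 9.0, 239.7]
tool_rot: [-3.142, -0.001, 2.403]
force: [0.2, -1.0, -2.5]
width: 23.5
grip_force: 49.9
```

```bash
python3 -c "
from h import *
o=r.observe();print(o['width'],o['force'],o['joints']);mv([490.2,186.2,235],2.40)"
```

```text
23.5059966924607 [ 0.17537666 -0.97094771 -2.53400121] [-5.57090427e-02  1.60296933e-01  1.61194346e+00  6.09959500e-04
  1.37013577e+00 -8.88363008e-01]
t [0.629  0.6256 0.0242] a [-0.     -0.0006  0.0021]
```

Emit:
drive_tool:
  motion:
    - {"tx": 0.1, "ty": 0.1, "tz": 0, "ax": 0, "ay": 0, "az": 0, "hand": -0.8}
    - {"tx": 0.22, "ty": 0.22, "tz": 0, "ax": 0, "ay": 0, "az": 0, "hand": -0.8}
    - {"tx": 0.34, "ty": 0.34, "tz": 0, "ax": 0, "ay": 0, "az": 0, "hand": -0.8}
    - {"tx": 0.46, "ty": 0.46, "tz": 0, "ax": 0, "ay": 0, "az": 0, "hand": -0.8}
    - {"tx": 0.56, "ty": 0.56, "tz": 0, "ax": 0, "ay": 0, "az": 0, "hand": -0.8}
    - {"tx": 0.61, "ty": 0.61, "tz": 0, "ax": 0, "ay": 0, "az": 0, "hand": -0.8}
    - {"tx": 0.629, "ty": 0.626, "tz": 0.02, "ax": 0, "ay": 0, "az": 0.002, "hand": -0.8}
    - {"tx": 0.629, "ty": 0.626, "tz": 0.02, "ax": 0, "ay": 0, "az": 0.002, "hand": -0.8}
    - {"tx": 0.629, "ty": 0.626, "tz": 0.02, "ax": 0, "ay": 0, "az": 0.002, "hand": -0.8}
    - {"tx": 0.629, "ty": 0.626, "tz": 0.02, "ax": 0, "ay": 0, "az": 0.002, "hand": -0.8}

```text
time: 12.72
tcp_pos: [490.9, 182.1, 235.9]
tool_rot: [-3.141, 0.0, 2.396]
force: [0.7, 0.5, -2.8]
width: 23.5
grip_force: 49.9
```

```bash
python3 - <<'E'
from h import *
o=r.observe();print(o['force'],o['tool_rot']);mv([490.2,186.2,190],2.40)
p=r.snapshot("wrist");P=np.array(o["tcp_pos"])
H=hsv(p);b=(H[...,0]>105)&(H[...,0]<130)&(H[...,1]>140)
c=p["image"].copy()
# expected blade end tops: paddle axis at tcp, knob mid 5 below grasp
z0=P[2]+19-5-75
for k in range(4):
    a=np.radians(47.5+90*k);q=proj(p,[P+[66*np.cos(a),66*np.sin(a),z0+33-P[2]]],o)[0];print(q)
    cv2.circle(c,tuple(int(v) for v in q),3,(255,0,0),1)
save({"image":c},"w4.png")
E
```

```text
[ 0.71490736  0.46818084 -2.84445896] [-3.14114568e+00  1.40146696e-05  2.39614306e+00]
t [0.0165 0.0128 0.2296] a [-0.0003  0.     -0.0025]
[333.3778533  218.03008943]
[247.01096989 130.7251809 ]
[161.41014389 218.6064324 ]
[247.64827207 292.14857324]
```

View pics/w4.png

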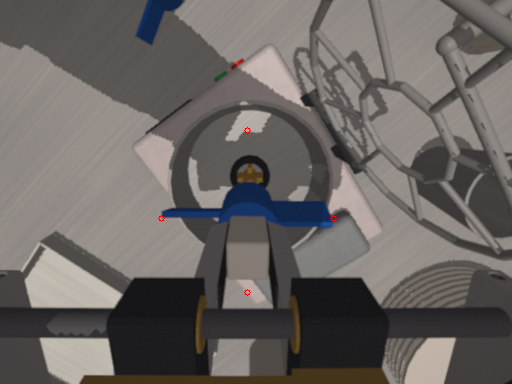

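The held paddle's blades at (165,213) and (330,213) match the predicted marks, and the shaft wings at (249,175) are square to them. The guard is open at right.

Emit:
drive_tool:
  motion:
    - {"tx": 0.0165, "ty": 0.013, "tz": 0.1, "ax": 0, "ay": 0, "az": -0.0025, "hand": -0.8}
    - {"tx": 0.0165, "ty": 0.013, "tz": 0.2, "ax": 0, "ay": 0, "az": -0.0025, "hand": -0.8}
    - {"tx": 0.0165, "ty": 0.013, "tz": 0.24, "ax": 0, "ay": 0, "az": -0.0025, "hand": -0.8}
    - {"tx": 0.0165, "ty": 0.013, "tz": 0.24, "ax": 0, "ay": 0, "az": -0.0025, "hand": -0.8}
    - {"tx": 0.0165, "ty": 0.013, "tz": 0.24, "ax": 0, "ay": 0, "az": -0.0025, "hand": -0.8}
    - {"tx": 0.0165, "ty": 0.013, "tz": 0.24, "ax": 0, "ay": 0, "az": -0.0025, "hand": -0.8}

```text
time: 13.27
tcp_pos: [490.7, 187.3, 189.3]
tool_rot: [3.14, 0.001, 2.401]
force: [-0.8, -0.0, -2.5]
width: 23.8
grip_force: 49.9
```

```bash
python3 - <<'E'
from h import *
o=r.observe();print(o['force'],o['tool_rot']);mv([490.2,186.2,166],2.40)
E
```

```text
[-0.75067612 -0.01348011 -2.48601421] [3.14018162e+00 8.59639656e-04 2.40076714e+00]
t [-0.0017 -0.0056  0.1164] a [0.0009 0.0005 0.0005]
```

Emit:
drive_tool:
  motion:
    - {"tx": -0.0015, "ty": -0.004, "tz": 0.03, "ax": 0, "ay": 0, "az": 0, "hand": -0.8}
    - {"tx": -0.0015, "ty": -0.004, "tz": 0.06, "ax": 0, "ay": 0, "az": 0, "hand": -0.8}
    - {"tx": -0.0015, "ty": -0.004, "tz": 0.08, "ax": 0, "ay": 0, "az": 0, "hand": -0.8}
    - {"tx": -0.0015, "ty": -0.004, "tz": 0.1, "ax": 0, "ay": 0, "az": 0, "hand": -0.8}
    - {"tx": -0.0015, "ty": -0.004, "tz": 0.115, "ax": 0, "ay": 0, "az": 0, "hand": -0.8}
    - {"tx": -0.0015, "ty": -0.004, "tz": 0.115, "ax": 0, "ay": 0, "az": 0, "hand": -0.8}

```text
time: 13.77
tcp_pos: [489.5, 186.6, 164.3]
tool_rot: [-3.141, -0.001, 2.401]
force: [-0.8, 0.2, -3.7]
width: 23.7
grip_force: 49.9
```

Emit:
drive_tool:
  motion:
    - {"tx": 0, "ty": 0, "tz": 0.015, "ax": 0, "ay": 0, "az": 0, "hand": -0.8}
    - {"tx": 0, "ty": 0, "tz": 0.03, "ax": 0, "ay": 0, "az": 0, "hand": -0.8}
    - {"tx": 0, "ty": 0, "tz": 0.045, "ax": 0, "ay": 0, "az": 0, "hand": -0.8}
    - {"tx": 0, "ty": 0, "tz": 0.045, "ax": 0, "ay": 0, "az": 0, "hand": -0.8}
    - {"tx": 0, "ty": 0, "tz": 0.045, "ax": 0, "ay": 0, "az": 0, "hand": -0.8}

```text
time: 14.18
tcp_pos: [489.8, 186.6, 155.9]
tool_rot: [-3.141, -0.0, 2.401]
force: [-0.4, 0.1, -3.4]
width: 23.3
grip_force: 49.9
```

Emit:
drive_tool:
  motion:
    - {"tx": 0, "ty": 0, "tz": 0.02, "ax": 0, "ay": 0, "az": 0, "hand": -0.8}
    - {"tx": 0, "ty": 0, "tz": 0.04, "ax": 0, "ay": 0, "az": 0, "hand": -0.8}
    - {"tx": 0, "ty": 0, "tz": 0.06, "ax": 0, "ay": 0, "az": 0, "hand": -0.8}
    - {"tx": 0, "ty": 0, "tz": 0.08, "ax": 0, "ay": 0, "az": 0, "hand": -0.8}
    - {"tx": 0, "ty": 0, "tz": 0.08, "ax": 0, "ay": 0, "az": 0, "hand": -0.8}

```text
time: 14.6
tcp_pos: [489.9, 186.6, 139.7]
tool_rot: [3.142, 0.0, 2.401]
force: [-1.3, -0.9, 4.2]
width: 23.7
grip_force: 49.9
```

Emit:
drive_tool:
  motion:
    - {"tx": 0, "ty": 0, "tz": 0.015, "ax": 0, "ay": 0, "az": 0, "hand": -0.8}
    - {"tx": 0, "ty": 0, "tz": 0.028, "ax": 0, "ay": 0, "az": 0, "hand": -0.8}
    - {"tx": 0, "ty": 0, "tz": 0.03, "ax": 0, "ay": 0, "az": 0, "hand": -0.8}
    - {"tx": 0, "ty": 0, "tz": 0.03, "ax": 0, "ay": 0, "az": 0, "hand": -0.8}
    - {"tx": 0, "ty": 0, "tz": 0.03, "ax": 0, "ay": 0, "az": 0, "hand": -0.8}

```text
time: 15.02
tcp_pos: [489.9, 186.7, 134.8]
tool_rot: [3.141, 0.0, 2.401]
force: [-3.3, -0.6, 7.8]
width: 23.7
grip_force: 49.9
```

Emit:
drive_tool:
  motion:
    - {"tx": 0, "ty": 0, "tz": 0.005, "ax": 0, "ay": 0, "az": 0, "hand": -0.8}
    - {"tx": 0, "ty": 0, "tz": 0.009, "ax": 0, "ay": 0, "az": 0, "hand": -0.8}
    - {"tx": 0, "ty": 0, "tz": 0.009, "ax": 0, "ay": 0, "az": 0, "hand": -0.8}
    - {"tx": 0, "ty": 0, "tz": 0.009, "ax": 0, "ay": 0, "az": 0, "hand": -0.8}
    - {"tx": 0, "ty": 0, "tz": 0.009, "ax": 0, "ay": 0, "az": 0, "hand": -0.8}
    - {"tx": 0, "ty": 0, "tz": 0.009, "ax": 0, "ay": 0, "az": 0, "hand": -0.8}
    - {"tx": 0, "ty": 0, "tz": 0.009, "ax": 0, "ay": 0, "az": 0, "hand": -0.8}
    - {"tx": 0, "ty": 0, "tz": 0.009, "ax": 0, "ay": 0, "az": 0, "hand": -0.8}

```text
time: 15.68
tcp_pos: [490.2, 186.7, 134.5]
tool_rot: [3.14, 0.001, 2.401]
force: [-7.6, -2.4, 22.9]
width: 23.9
grip_force: 50.0
```

```bash
python3 - <<'E'
from h import *
p=r.snapshot("scene");a=red(p,(280,100,390,200));o=r.observe();print(a[0],a[4],o["force"],o["tcp_pos"],o["dq"].max())
print(r.close_job())
E
```

```text
[366.68571429 163.97142857] 70 [-8.11692877 -2.45655568 23.02298013] [490.17793036 186.73511901 134.45003925] 0.0012326713775548989
the job is handed in; nothing more can be done
None
```

I handed the job in with the guard open on its stop and the tray paddle meshed on the shaft. The paddle is pressed hard against the bottom of the seat with about 23 N down and held at 50 N grip; the verdict was not shown.

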